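Put the fly-press tools back in their trays

TASK

Put the four press tools away: pick up each steel tool on the bench that has a round shank on top and set it, shank up, in the shallow tray whose outline matches its head (large round, small round, square, long bar), standing flat on the tray floor inside the rim. Leave the two plain blanks without a shank where they lie, do not tip any tool over, and let go of everything at the end.

Things in the scene. Friction and masses are not known exactly. Their poses are not given: they have to be found in the camera images.
- tool_large_round_center (a point): Loose steel press tool standing working face down on the bench: its dark head is a round disc 60 mm in diameter, 26 mm high; on the middle of the head stands a bright upright round shank 22 mm in diameter and 46 mm long, by which it is lifted (total height 72 mm, 0.3 to 0.75 kg). The point is on its axis half-way up, 36 mm above its underside and 36 mm below the top of the shank (the shank begins 10 mm below the point); z up.
- tool_small_round_center (a point): Loose steel press tool standing working face down on the bench: its dark head is a round disc 36 mm in diameter, 26 mm high; on the middle of the head stands a bright upright round shank 22 mm in diameter and 46 mm long, by which it is lifted (total height 72 mm, 0.3 to 0.75 kg). The point is on its axis half-way up, 36 mm above its underside and 36 mm below the top of the shank (the shank begins 10 mm below the point); z up.
- tool_square_center (a point): Loose steel press tool standing working face down on the bench: its dark head is a square block 48 x 48 mm (sides along its x and y), 26 mm high; on the middle of the head stands a bright upright round shank 22 mm in diameter and 46 mm long, by which it is lifted (total height 72 mm, 0.3 to 0.75 kg). The point is on its axis half-way up, 36 mm above its underside and 36 mm below the top of the shank (the shank begins 10 mm below the point); z up.
- tool_bar_center (a point): Loose steel press tool standing working face down on the bench: its dark head is a long narrow bar 84 mm along its x by 26 mm along its y, 26 mm high; on the middle of the head stands a bright upright round shank 22 mm in diameter and 46 mm long, by which it is lifted (total height 72 mm, 0.3 to 0.75 kg). The point is on its axis half-way up, 36 mm above its underside and 36 mm below the top of the shank (the shank begins 10 mm below the point); z up.
- tray_large_round: Shallow grey steel tray fixed to the bench, round, 80 mm inside diameter (88 mm outside); floor 5 mm thick, walls 4 mm thick, rim 14 mm above the bench (9 mm above its floor). Origin at its centre on the bench surface; z up. It is for the tool whose head has this outline, with about 10 mm of play all round.
- tray_small_round: Shallow grey steel tray fixed to the bench, round, 56 mm inside diameter (64 mm outside); floor 5 mm thick, walls 4 mm thick, rim 14 mm above the bench (9 mm above its floor). Origin at its centre on the bench surface; z up. It is for the tool whose head has this outline, with about 10 mm of play all round.
- tray_square: Shallow grey steel tray fixed to the bench, square, 68 x 68 mm inside (76 mm outside), sides along its x and y; floor 5 mm thick, walls 4 mm thick, rim 14 mm above the bench (9 mm above its floor). Origin at its centre on the bench surface; z up. It is for the tool whose head has this outline, with about 10 mm of play all round.
- tray_bar: Shallow grey steel tray fixed to the bench, long and narrow, inside 104 mm along its x by 46 mm along its y (112 x 54 mm outside); floor 5 mm thick, walls 4 mm thick, rim 14 mm above the bench (9 mm above its floor). Origin at its centre on the bench surface; z up. It is for the tool whose head has this outline, with about 10 mm of play all round.
- blank_round_center (a point): Plain dark steel disc WITHOUT a shank, 60 mm in diameter, 26 mm high, loose: not a press tool, stays where it is. Point at its centre, 13 mm above the bench.
- blank_square_center (a point): Plain dark steel block WITHOUT a shank, 48 x 48 x 26 mm, loose: not a press tool, stays where it is. Point at its centre, 13 mm above the bench.

How it is judged:
By the outcome, as a careful person would: the job done as asked, in the order asked, and still so for the second after the job is handed in, with the robot touching nothing.
It also fails if it takes over 104 s, if anything falls off the work surface, if the arm or the gripper's body presses on something with over 40 N, if the wrist force passes 120 N, or if a joint passes its speed limit or range.

ROBOT

A 6-joint arm with a two-finger parallel gripper is mounted at the origin on the work surface. World frame = base frame: x ahead of the robot, y to its left, z up, the work surface at z = 0. Lengths are in m, angles in rad, forces in N, time in s.
With the tool pointing down it reaches from about 0.4 to 0.825 m from the base axis. Payload 7 kg.
Tool frame: the origin (TCP) lies midway between the tips of the shut fingers; the grasp point (between the pads) lies 19 mm behind it; z points along the fingers, x is the direction in which the jaws open and shut, and the axes are right-handed (so a half turn about z gives the same grasp; the last joint's range is limited). The gripper opens to 85 mm and grips with 20 to 120 N. Pads are 22 mm wide; open, the fingers measure 114 mm over their backs; the gripper's body (76 mm by 85 mm) begins 54 mm behind the grasp point. The pads swing forward as they close: fully open they stand 13 mm farther back than shut.
Start: joints at [1.408, 0.359, 0.012, 0, -1.224, -0.288], TCP at [0.294, 0.608, 0.209] pointing down, gripper open.
Joint ranges: [-3.07, 3.07], [-1.43, 2.12], [-1.02, 1.25], [-3.03, 1.67], [-3.05, -0], [-3.03, 3.03]. Speed limits (rad/s): [2.39, 2.39, 3.01, 3.14, 3.14, 3.14].

INTERFACE

Orientations are given as a unit quaternion [w, x, y, z].
In Python, from plant import readout, cams, sign_off gives the robot as it stands.
- The arm moves only by the shell command python3 -m crank 'ROWS' [OPENING]. ROWS is JSON, one flat list of numbers, 6 for each row, row after row: the shift along the tool's x, y, z in cm, then the turn, a rotation vector about the tool's x, y, z in rad. A call has exactly 10 rows; each row shifts and turns the commanded pose from where the row before left it, along the tool's axes as they then stand; what a row does not reach is not made up. A row lasts 1/8 s, in which the tool goes at most 62.5 mm and 10.7 degrees, less where a joint would pass 70% of its speed; a pose out of reach is approached as far as the arm can. A call is refused whole if a number of a shift passes 6.25 or a number of a turn 0.188, either way. A call with a gripper value outside its range is refused whole. OPENING is the gripper's target within -1 to 1 (fully open at 1, half-way at 0, shut at -1), set as the call begins (- or left out, the last holds). The fingers move at their own pace and stop on an object; the grip force is fixed at half the most. Time passes only in rows, so rows that do not move let the fingers close, or fill a call up. It gives the time, the measured TCP pose, the force and the opening at its end, in the units of the state.
- readout.read_state(): the state, without advancing time (a new reading comes with each control period).
- cams.read_camera(name): name is "side" or "top"; returns a dict with "color" (384x512x3 uint8, red, green, blue), "fov_y" (degrees; the focal length in pixels is half the picture's height over the tangent of half this angle, whatever the lens; pixels are square), "cx", "cy" (the principal point, pixels), "extrinsics" (4x4, takes a point from camera to world coordinates). Camera axes: x right, y down, z forward; pixel columns grow to the right and rows downward; lengths in m; the calibration is good to about 2 mm. A picture is of the moment at which its call begins. There is no depth.
- sign_off(): hands the job in, once; it reports no verdict.
The state is a dict: "time_s": time; "q": joint angles; "qd": joint speeds; "tau": joint torques, N m; "tcp_pos": TCP position; "ee_rot": TCP orientation; "ft_force": force on the tool from outside, world axes, zero at the start; "moment": the same for the moment, N m; "gripper_width": finger opening in m.
Only numpy, scipy, OpenCV 4.12 (cv2) and the standard library are available. Lean on these libraries where they do the work, as an engineer would, in place of code of your own. Each camera call takes 0.05 s, during which the arm holds its last target.

## Working session

There is one attempt and no reset: what is moved stays moved. The work goes in short steps, Python scripts to look and compute and a shell command to move; the robot and the scene stay as the last step left them, time stands still between calls to the robot, and variables do not carry over. Pictures are saved under pics/ and viewed, and the job is handed in when it is done.

```bash
ls; mkdir -p pics; python3 - <<'E'
from plant import readout, cams
import cv2, numpy as np
s=readout.read_state()
print({k:np.round(v,3).tolist() for k,v in s.items()})
for n in("top","side"):
    c=cams.read_camera(n); print(n,c["fov_y"],c["cx"],c["cy"],[k for k in c]); print(np.round(c["extrinsics"],4).tolist())
    cv2.imwrite(f"pics/{n}0.png",c["color"][:,:,::-1])
    np.savez(f"{n}0.npz",color=c["color"],fov=c["fov_y"],cx=c["cx"],cy=c["cy"],E=c["extrinsics"])
E
```

```text
pics
{'time_s': 0.0, 'q': [1.408, 0.359, 0.011, -0.0, -1.224, -0.288], 'qd': [0.001, 0.0, 0.001, -0.0, -0.001, 0.001], 'tau': [0.0, -58.332, 29.341, 6.937, -0.006, -0.0], 'tcp_pos': [0.294, 0.607, 0.208], 'ee_rot': [-0.001, -0.531, 0.847, -0.0], 'ft_force': [-0.051, 0.327, -0.215], 'moment': [0.014, -0.024, 0.007], 'gripper_width': 0.085}
top 43.74726077578245 262.07914709598435 191.40224253045304 ['color', 'fov_y', 'cx', 'cy', 'extrinsics']
[[0.0179, -0.9972, 0.0729, 0.4178], [-0.9996, -0.0161, 0.0248, -0.0016], [-0.0236, -0.0733, -0.997, 1.0667], [0.0, 0.0, 0.0, 1.0]]
side 56.86693761098541 253.3710498469431 195.02987536482453 ['color', 'fov_y', 'cx', 'cy', 'extrinsics']
[[0.8552, -0.3481, 0.384, 0.2045], [-0.5181, -0.5952, 0.6142, -0.4552], [0.0148, -0.7243, -0.6894, 0.6129], [0.0, 0.0, 0.0, 1.0]]
```

View pics/top0.png

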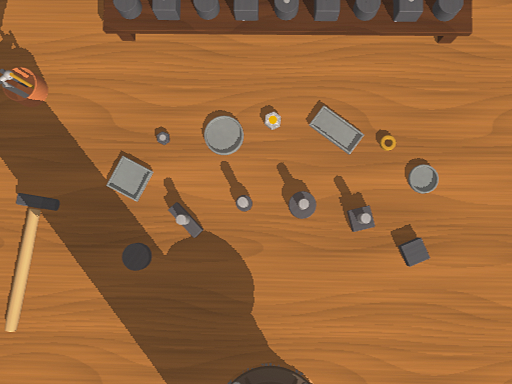

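View pics/side0.png

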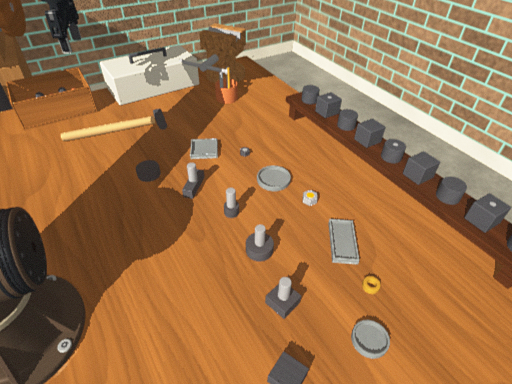

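```bash
python3 - <<'E'
import cv2, numpy as np
a=np.load("top0.npz")["color"][:,:,::-1]
cv2.imwrite("pics/top_tools.png",cv2.resize(a[170:250,160:400],None,fx=3.3,fy=3.3,interpolation=cv2.INTER_NEAREST))
cv2.imwrite("pics/top_trays.png",cv2.resize(a[95:210,95:450],None,fx=2.25,fy=2.25,interpolation=cv2.INTER_NEAREST))
hsv=cv2.cvtColor(a,cv2.COLOR_BGR2HSV)
m=((hsv[:,:,1]<70)).astype(np.uint8)*255
n,l,st,c=cv2.connectedComponentsWithStats(m)
for i in range(1,n):
    if st[i,4]>40: print(st[i],c[i].round(1), a[l==i].mean(0).round())
b=np.load("side0.npz")["color"][:,:,::-1]
cv2.imwrite("pics/side_tools.png",cv2.resize(b[130:384,130:400],None,fx=2.3,fy=2.3,interpolation=cv2.INTER_NEAREST))
E
```

```text
[113   0  29  19 431] [128.3   7.8] [89. 88. 91.]
[152   0  29  20 534] [166.3   9.1] [89. 88. 91.]
[193   0  27  20 421] [206.8   8.1] [88. 88. 91.]
[233   0  26  21 506] [245.6   9.6] [90. 89. 93.]
[274   0  25  20 431] [285.8   8.5] [89. 89. 92.]
[314   0  26  21 530] [326.1   9.8] [88. 88. 91.]
[353   0  28  21 457] [365.7   8.6] [84. 83. 86.]
[393   0  30  22 621] [406.8  10. ] [85. 84. 88.]
[432   0  32  21 506] [446.4   8.7] [81. 81. 83.]
[  0  69  29  29 288] [10.8 83.1] [118. 121. 125.]
[ 309  106   55   48 1264] [336.1 129.4] [130. 137. 139.]
[265 112  16  18 157] [272.3 120.5] [171. 175. 184.]
[ 204  116   40   39 1221] [223.5 134.9] [132. 138. 140.]
[157 132  13  13 127] [162.8 137.8] [113. 113. 117.]
[ 106  156   47   45 1208] [129.4 178.2] [131. 136. 137.]
[408 164  31  30 691] [423.  178.5] [124. 130. 130.]
[289 191  27  28 577] [302.  204.5] [100. 102. 109.]
[ 16 193  44  18 489] [ 37.2 201.4] [63. 61. 63.]
[236 195  16  16 199] [243.6 202.6] [125. 128. 135.]
[168 203  35  35 501] [185.3 219.6] [ 98. 100. 106.]
[347 206  28  26 501] [360.6 218.3] [ 98. 100. 106.]
[398 238  32  28 565] [413.7 251.4] [87. 85. 88.]
[122 243  29  28 635] [136.3 256.1] [60. 60. 63.]
```

View pics/top_tools.png

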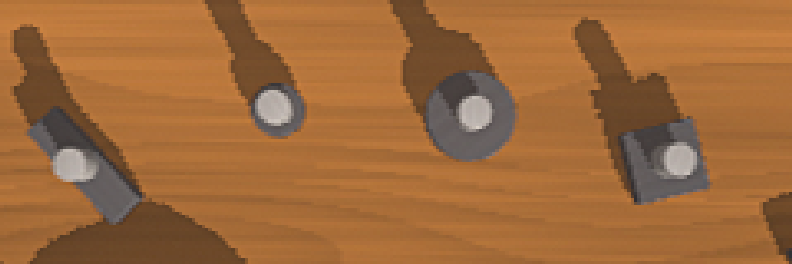

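View pics/side_tools.png

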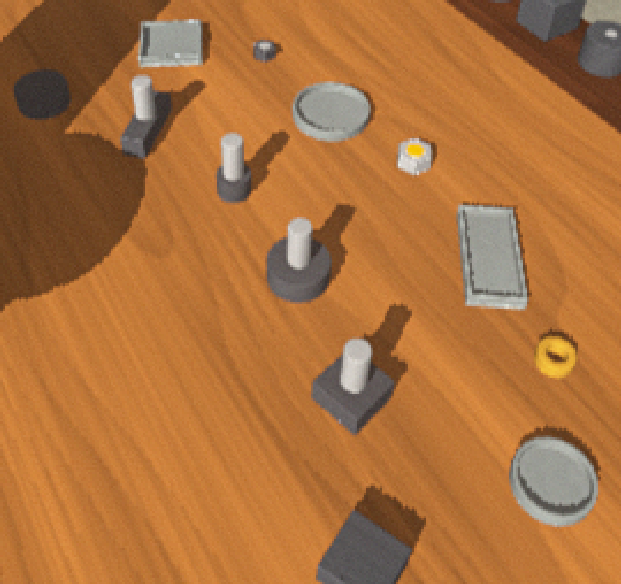

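View pics/top_trays.png

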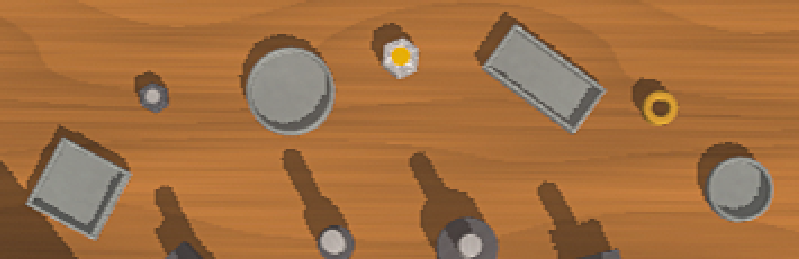

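```bash
cat > h.py <<'E'
import numpy as np, cv2
def ray(c,u,v,z):
    f=192/np.tan(np.radians(float(c["fov"]))/2); E=c["E"]
    d=E[:3,:3]@np.array([(u-c["cx"])/f,(v-c["cy"])/f,1.]); o=E[:3,3]
    return (o+d*(z-o[2])/d[2])[:2]
E
python3 - <<'E'
from h import *
for n in("top","side"):
    c=dict(np.load(n+"0.npz")); a=c["color"][:,:,::-1]
    hsv=cv2.cvtColor(a,cv2.COLOR_BGR2HSV); S=hsv[:,:,1];V=hsv[:,:,2]
    m=(S<70).astype(np.uint8)*255
    if n=="top":
        for nm,(x,y) in dict(bar=(181,220),small=(243,203),large=(303,204),square=(366,219)).items():
            w=np.zeros_like(m); w[y-14:y+14,x-14:x+14]=1
            for th in (150,185,195):
                b=((V>th)&(m>0)&(w>0)).astype(np.uint8)
                k,l,st,ce=cv2.connectedComponentsWithStats(b)
                i=1+np.argmax(st[1:,4]); print(nm,th,st[i].tolist(),ce[i].round(1),ray(c,*ce[i],.072).round(4))
    cs,_=cv2.findContours(m,cv2.RETR_EXTERNAL,cv2.CHAIN_APPROX_NONE)
    for k in cs:
        A=cv2.contourArea(k)
        if 150<A<4000:
            M=cv2.moments(k); u,v=M["m10"]/M["m00"],M["m01"]/M["m00"]
            if v<100 : continue
            W=np.array([ray(c,*p[0],.014) for p in k],np.float32)
            r=cv2.minAreaRect(W*1000); mw=cv2.moments(W*1000); cc=(mw["m10"]/mw["m00"],mw["m01"]/mw["m00"])
            W2=cv2.minAreaRect(np.array([ray(c,*p[0],.026) for p in k],np.float32)*1000)
            f=lambda r:[np.round(t,1).tolist() for t in r]
            print(n,round(u),round(v),"rect.014",f(r),"cen",np.round(cc,1),"rect.026",f(W2))
E
```

```text
bar 150 [176, 215, 13, 10, 91] [181.4 219.8] [0.4284 0.1904]
bar 185 [180, 216, 7, 9, 18] [183.2 221.2] [0.4257 0.1865]
bar 195 [181, 215, 1, 1, 1] [181. 215.] [0.4384 0.1914]
small 150 [238, 197, 10, 11, 85] [242.5 202. ] [0.4677 0.0635]
small 185 [239, 198, 9, 9, 30] [243.7 203.3] [0.465 0.061]
small 195 [241, 205, 6, 2, 6] [243.5 205.7] [0.4601 0.0613]
large 150 [299, 199, 10, 11, 81] [303.5 203.6] [ 0.4666 -0.0634]
large 185 [300, 200, 8, 9, 30] [303.3 205.2] [ 0.4632 -0.063 ]
large 195 [303, 208, 3, 1, 3] [304. 208.] [ 0.4574 -0.0646]
square 150 [361, 213, 10, 10, 78] [365.5 217.8] [ 0.4393 -0.1917]
square 185 [362, 214, 8, 9, 25] [365.1 219.1] [ 0.4366 -0.1909]
square 195 [367, 222, 2, 1, 2] [367.5 222. ] [ 0.4307 -0.1958]
top 136 256 rect.014 [[346.9, 299.3], [59.0, 62.0], 2.0] cen [347.6 298.8] rect.026 [[347.7, 295.9], [58.3, 61.3], 2.0]
top 414 251 rect.014 [[369.5, -307.2], [50.8, 53.1], 24.1] cen [ 369.5 -307.1] rect.026 [[370.0, -303.8], [50.2, 52.4], 24.1]
top 361 218 rect.014 [[439.4, -192.0], [47.6, 49.9], 14.3] cen [ 439.4 -192. ] rect.026 [[439.1, -189.9], [47.1, 49
[... 2134 characters left out ...]
6], [53.9, 31.9], 51.5] cen [652.8   2.7] rect.026 [[643.3, -6.6], [52.8, 31.3], 51.5]
side 231 204 rect.014 [[480.4, 86.5], [95.8, 33.3], 60.6] cen [477.2  82.8] rect.026 [[474.8, 75.6], [93.9, 32.7], 60.6]
side 273 178 rect.014 [[617.5, 108.1], [94.9, 86.7], 59.7] cen [617.2 109.1] rect.026 [[609.2, 96.8], [93.0, 84.9], 59.7]
side 192 180 rect.014 [[435.9, 205.0], [136.0, 46.7], 60.6] cen [433.9 206.5] rect.026 [[431.3, 191.7], [133.2, 45.7], 60.6]
side 148 170 rect.014 [[348.6, 299.6], [82.9, 57.6], 83.1] cen [347.7 299.8] rect.026 [[345.7, 284.5], [81.2, 56.5], 83.1]
side 204 148 rect.014 [[517.0, 315.9], [95.0, 75.7], 63.3] cen [517.  315.5] rect.026 [[510.8, 300.4], [93.1, 74.1], 63.3]
```

The top view shows the four shank tops at pixels: bar (181,220), small round (242,202), large round (303,204) and square (366,218). The trays are at large round (223,135), small round (423,178), square (129,178) and bar (336,129). The blanks are at (136,256) and (414,251). The sizes match the ones given, and the side view agrees to within a few mm.

First I'll square the tool yaw to the world axes and move toward the large round tool.

```bash
cat > st.py <<'E'
import sys,numpy as np
from scipy.spatial.transform import Rotation as R
from plant import readout
s=readout.read_state(); p=np.array(s["tcp_pos"]); q=s["ee_rot"]
r=R.from_quat([q[1],q[2],q[3],q[0]]).as_matrix()
print("t",round(s["time_s"],2),"tcp",p.round(4),"yaw x",np.degrees(np.arctan2(r[1,0],r[0,0])).round(1),"tilt",np.degrees(np.arccos(-r[2,2])).round(2),"q",np.round(s["q"],2),"F",np.round(s["ft_force"],1),"M",np.round(s["moment"],2),"w",round(s["gripper_width"],4))
if len(sys.argv)>3:
    print("shift cm tool axes",(r.T@(np.array(sys.argv[1:4],float)-p)*100).round(2))
E
python3 -m crank '[0,0,0,0,0,-0.15, 0,0,0,0,0,-0.15, 0,0,0,0,0,-0.15, 2,0,0,0,0,0, 4,0,0,0,0,0, 5,0,0,0,0,0, 5,0,0,0,0,0, 5,0,0,0,0,0, 5,0,0,0,0,0, 5,0,0,0,0,0]' 1; python3 st.py 0.4667 -0.0634 0.12
```

```text
time_s: 1.35
tcp_pos: [0.2936, 0.2957, 0.2088]
ee_rot: [-0.0, -0.707, 0.707, -0.0]
ft_force: [1.2, -0.3, 0.7]
gripper_width: 0.0854
t 1.35 tcp [0.2936 0.2957 0.2088] yaw x -90.0 tilt 0.02 q [ 1.27 -0.08 -0.52 -0.   -1.14  0.3 ] F [ 1.2 -0.3  0.7] M [-0.01 -0.14 -0.04] w 0.0854
shift cm tool axes [ 35.89 -17.33   8.89]
```

```bash
python3 -m crank '[2,-2,0.5,0,0,0, 4,-2,1,0,0,0, 4.5,-2,1,0,0,0, 4.5,-2,1,0,0,0, 4.5,-2,1,0,0,0, 4.5,-2,1,0,0,0, 4.5,-2,1,0,0,0, 4,-2,1,0,0,0, 2.4,-1,1,0,0,0, 1,-0.33,0.4,0,0,0]' 1; python3 st.py 0.4667 -0.0634 0.036
```

```text
time_s: 2.6
tcp_pos: [0.4665, -0.063, 0.1191]
ee_rot: [-0.001, -0.706, 0.708, 0.001]
ft_force: [-0.2, 0.2, 1.2]
gripper_width: 0.0851
t 2.6 tcp [ 0.4665 -0.063   0.1191] yaw x -90.2 tilt 0.11 q [ 0.29  0.1  -0.55 -0.   -0.92  1.28] F [-0.2  0.2  1.2] M [0.03 0.04 0.01] w 0.0851
shift cm tool axes [ 0.04 -0.03  8.31]
```

```bash
python3 -m crank '[0,0,1,0,0,0, 0,0,2,0,0,0, 0,0,2,0,0,0, 0,0,1.5,0,0,0, 0,0,1,0,0,0, 0,0,0.5,0,0,0, 0,0,0.3,0,0,0, 0,0,0,0,0,0, 0,0,0,0,0,0, 0,0,0,0,0,0]' 1 && python3 - <<'E'
from plant import cams
import cv2,numpy as np
T=cams.read_camera("top")["color"];S=cams.read_camera("side")["color"]
cv2.imwrite("pics/g1.png",np.hstack([cv2.resize(T[140:260,220:380],None,fx=2.4,fy=2.4),cv2.resize(S[150:290,180:340],(384,288))])[:,:,::-1])
E
python3 st.py
```

```text
time_s: 3.85
tcp_pos: [0.467, -0.0616, 0.0374]
ee_rot: [0.0, -0.707, 0.707, -0.0]
ft_force: [0.1, 0.2, 0.2]
gripper_width: 0.0851
t 3.95 tcp [ 0.467  -0.0616  0.0373] yaw x -90.1 tilt 0.02 q [ 0.29  0.22 -0.65 -0.   -0.7   1.28] F [-0.6 -0.5  0.4] M [-0.04  0.03  0.03] w 0.0856
```

View pics/g1.png

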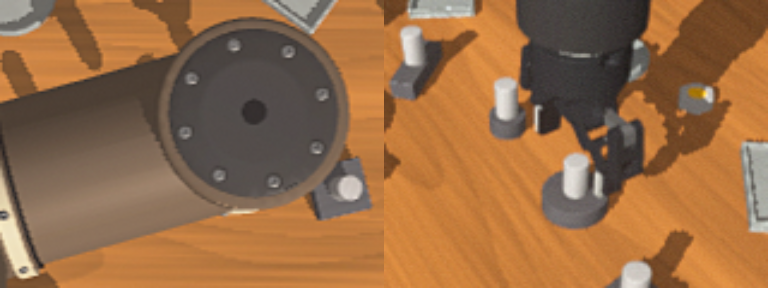

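```bash
cat >> h.py <<'E'
def proj(c,P):
    f=192/np.tan(np.radians(float(c["fov"]))/2); E=c["E"]
    p=E[:3,:3].T@(np.array(P)-E[:3,3]); return (p[:2]/p[2]*f+[c["cx"],c["cy"]]).round(1)
E
python3 - <<'E'
from h import *
from plant import cams
x=cams.read_camera("side"); c=dict(fov=x["fov_y"],cx=x["cx"],cy=x["cy"],E=x["extrinsics"]); S=x["color"].copy()
cr=cv2.resize(S[150:290,180:340],None,fx=4,fy=4,interpolation=cv2.INTER_NEAREST)
pts={}
for P in [(.467,-.063,.072),(.467,-.063,.026),(.467,-.063,0),(.467,-.0616,.0373),(.467,-.0616,.056),(.467,-.0616+.0425,.056),(.467,-.0616-.0425,.056)]:
    u=proj(c,P); print(P,u); q=((u-[180,150])*4).astype(int); cv2.circle(cr,tuple(int(t) for t in q),3,(255,0,0),-1)
cv2.imwrite("pics/g1b.png",cr[:,:,::-1])
E
```

```text
(0.467, -0.063, 0.072) [260.  228.3]
(0.467, -0.063, 0.026) [259.4 242.7]
(0.467, -0.063, 0) [259.  250.3]
(0.467, -0.0616, 0.0373) [259.2 238.8]
(0.467, -0.0616, 0.056) [259.4 233. ]
(0.467, -0.0191, 0.056) [248.8 219.7]
(0.467, -0.1041, 0.056) [270.8 247.2]
```

View pics/g1b.png

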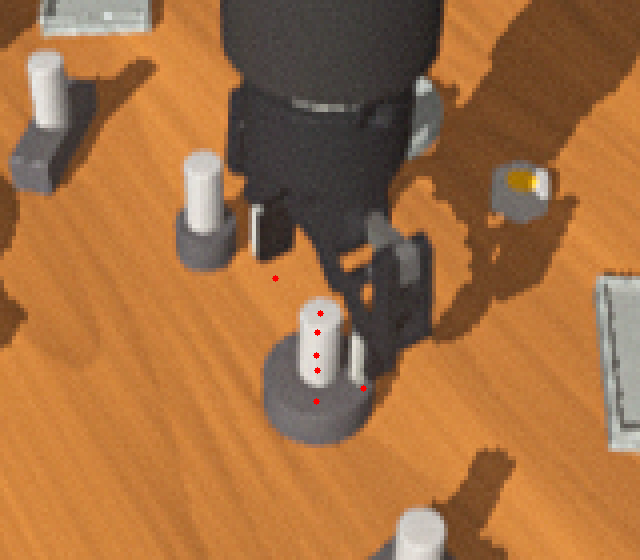

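```bash
python3 - <<'E'
from h import *
c=dict(np.load("side0.npz"))
for y in (-.0191,-.104):
  for x in (.456,.478):
    for z in (.05,.09): print(x,y,z,(proj(c,(x,y,z))-[180,150])*4)
E
```

```text
0.456 -0.0191 0.05 [257.2 294.4]
0.456 -0.0191 0.09 [257.2 242. ]
0.478 -0.0191 0.05 [292.8 278.8]
0.478 -0.0191 0.09 [294.  226.4]
0.456 -0.104 0.05 [343.6 405.2]
0.456 -0.104 0.09 [347.2 353.2]
0.478 -0.104 0.05 [380.8 387.2]
0.478 -0.104 0.09 [385.6 335.2]
```

```bash
python3 -m crank '[0,0,0,0,0,0, 0,0,0,0,0,0, 0,0,0,0,0,0, 0,0,0,0,0,0, 0,0,0,0,0,0, 0,0,0,0,0,0, 0,0,0,0,0,0, 0,0,0,0,0,0, 0,0,0,0,0,0, 0,0,0,0,0,0]' -1; python3 st.py; python3 - <<'E'
from plant import cams
import cv2
S=cams.read_camera("side")["color"]
cv2.imwrite("pics/g2.png",cv2.resize(S[150:290,180:340],None,fx=4,fy=4,interpolation=cv2.INTER_NEAREST)[:,:,::-1])
E
```

```text
time_s: 5.25
tcp_pos: [0.4669, -0.0618, 0.0373]
ee_rot: [-0.0, -0.707, 0.707, -0.0]
ft_force: [-1.7, -3.1, 5.0]
gripper_width: 0.0193
t 5.25 tcp [ 0.4669 -0.0618  0.0373] yaw x -90.0 tilt 0.02 q [ 0.29  0.22 -0.65  0.   -0.7   1.28] F [-1.7 -3.1  5. ] M [-1.34  0.32  0.03] w 0.0193
```

View pics/g2.png

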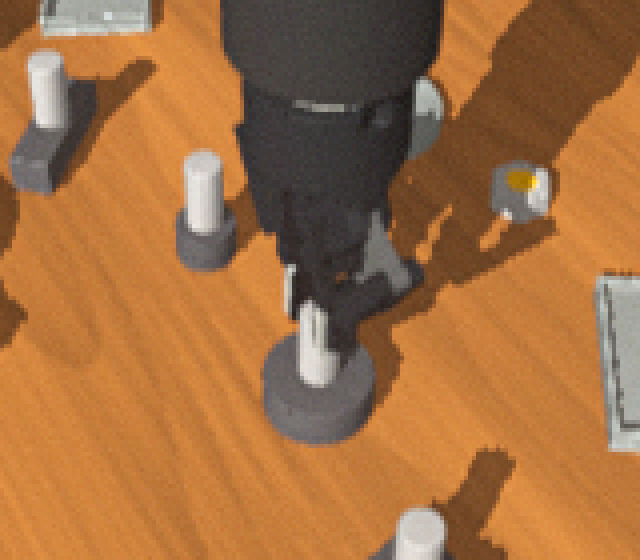

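```bash
python3 -m crank '[0,0,-0.3,0,0,0, 0,0,-0.5,0,0,0, 0,0,-1,0,0,0, 0,0,-1.5,0,0,0, 0,0,-1.5,0,0,0, 0,0,-1.5,0,0,0, 0,0,-1.5,0,0,0, 0,0,-1,0,0,0, 0,0,-0.5,0,0,0, 0,0,0,0,0,0]'; python3 st.py .6197 .113 .14; python3 - <<'E'
from plant import cams
import cv2
S=cams.read_camera("side")["color"]
cv2.imwrite("pics/g3.png",cv2.resize(S[130:290,180:340],None,fx=3.5,fy=3.5,interpolation=cv2.INTER_NEAREST)[:,:,::-1])
E
```

```text
time_s: 6.55
tcp_pos: [0.4668, -0.0615, 0.1302]
ee_rot: [0.0, -0.707, 0.707, 0.0]
ft_force: [-0.3, 0.8, -6.8]
gripper_width: 0.0191
t 6.55 tcp [ 0.4668 -0.0615  0.1302] yaw x -90.0 tilt 0.02 q [ 0.29  0.09 -0.54 -0.   -0.94  1.28] F [-0.3  0.8 -6.8] M [-0.01 -0.05 -0.03] w 0.0191
shift cm tool axes [-17.46 -15.27  -0.97]
```

View pics/g3.png

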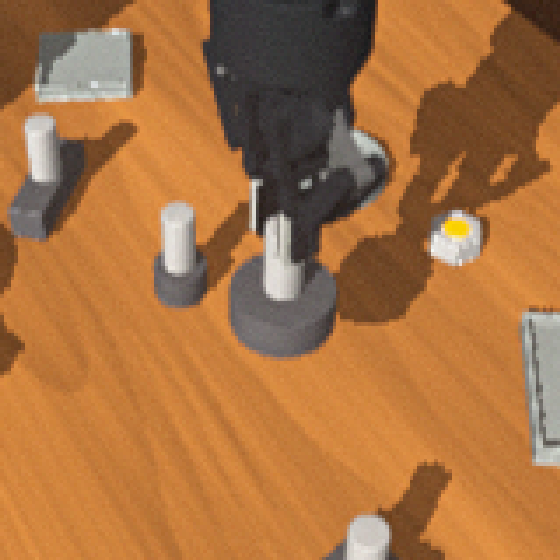

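```bash
python3 -m crank '[-0.5,-1,0,0,0,0, -1.5,-2,0,0,0,0, -2.5,-2,0,0,0,0, -2.5,-2,0,0,0,0, -2.5,-2,0,0,0,0, -2.5,-2,0,0,0,0, -2.5,-2,0,0,0,0, -2,-1.3,0,0,0,0, -1,-1,0,0,0,0, 0,0,0,0,0,0]'; python3 st.py .6197 .113 .043;
```

```text
time_s: 7.85
tcp_pos: [0.6205, 0.114, 0.1295]
ee_rot: [-0.0, -0.707, 0.707, 0.0]
ft_force: [0.1, -0.7, -8.0]
gripper_width: 0.0193
t 7.85 tcp [0.6205 0.114  0.1295] yaw x -90.0 tilt 0.04 q [ 0.49  0.35 -0.2   0.   -1.03  1.08] F [ 0.1 -0.7 -8. ] M [-0.09  0.16  0.04] w 0.0193
shift cm tool axes [0.09 0.08 8.65]
```

```bash
python3 - <<'E'
from plant import cams
import cv2
S=cams.read_camera("side")["color"]
cv2.imwrite("pics/g4.png",cv2.resize(S[80:240,200:360],None,fx=3.5,fy=3.5,interpolation=cv2.INTER_NEAREST)[:,:,::-1])
E
```

```text
(no output)
```

View pics/g4.png

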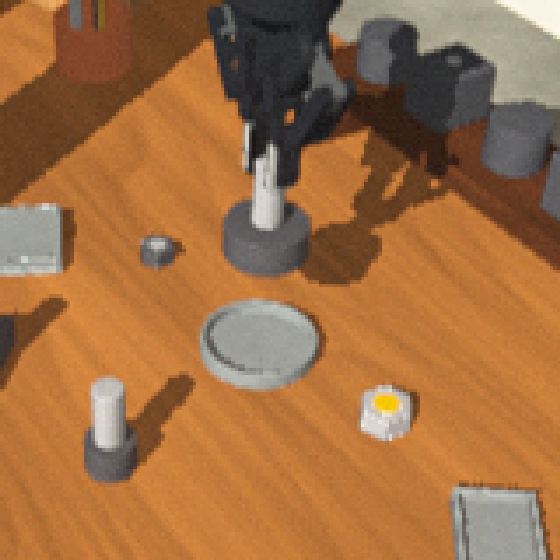

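Upright, and directly above the tray at (260,340) in the crop. Lowering it 8.6 cm.

```bash
python3 -m crank '[0.1,0.1,1,0,0,0, 0,0,1.5,0,0,0, 0,0,1.5,0,0,0, 0,0,1.5,0,0,0, 0,0,1.2,0,0,0, 0,0,0.8,0,0,0, 0,0,0.5,0,0,0, 0,0,0.3,0,0,0, 0,0,0.3,0,0,0, 0,0,0,0,0,0]'; python3 st.py .6197 .113 .043; python3 - <<'E'
from plant import cams
import cv2
S=cams.read_camera("side")["color"]
cv2.imwrite("pics/g5.png",cv2.resize(S[80:240,200:360],None,fx=3.5,fy=3.5,interpolation=cv2.INTER_NEAREST)[:,:,::-1])
E
```

```text
time_s: 9.15
tcp_pos: [0.6189, 0.1123, 0.0441]
ee_rot: [-0.0, -0.707, 0.707, 0.0]
ft_force: [-1.3, -0.2, -6.4]
gripper_width: 0.0192
t 9.15 tcp [0.6189 0.1123 0.0441] yaw x -90.0 tilt 0.0 q [ 0.49  0.43 -0.29 -0.   -0.85  1.08] F [-1.3 -0.2 -6.4] M [-0.    0.02  0.05] w 0.0192
shift cm tool axes [-0.07 -0.08  0.11]
```

View pics/g5.png

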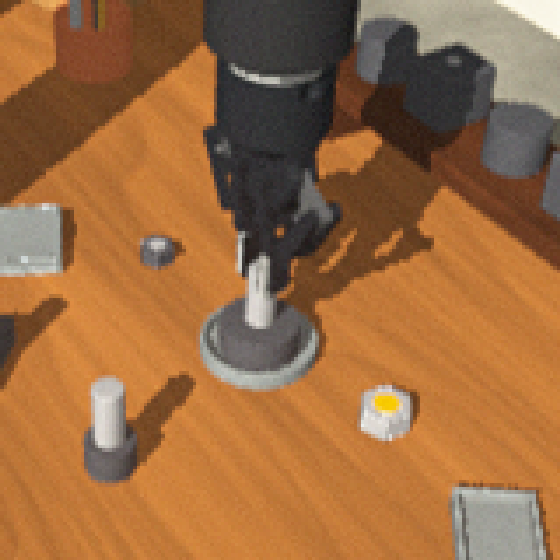

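```bash
python3 -m crank '[0,0,0.1,0,0,0, 0,0,0.05,0,0,0, 0,0,0.05,0,0,0, 0,0,0,0,0,0, 0,0,0,0,0,0, 0,0,0,0,0,0, 0,0,0,0,0,0, 0,0,0,0,0,0, 0,0,0,0,0,0, 0,0,0,0,0,0]'; python3 -m crank '[0,0,0,0,0,0, 0,0,0,0,0,0, 0,0,0,0,0,0, 0,0,0,0,0,0, 0,0,0,0,0,0, 0,0,0,0,0,0, 0,0,0,0,0,0, 0,0,0,0,0,0, 0,0,-0.3,0,0,0, 0,0,-1,0,0,0]' 1; python3 st.py 0.4677 0.0635 0.14
```

```text
time_s: 10.45
tcp_pos: [0.6192, 0.1122, 0.0424]
ee_rot: [0.0, -0.707, 0.707, -0.0]
ft_force: [-2.0, -1.8, 2.4]
gripper_width: 0.0195
time_s: 11.7
tcp_pos: [0.6186, 0.1121, 0.0551]
ee_rot: [-0.001, -0.707, 0.707, 0.0]
ft_force: [-0.2, 0.9, 0.2]
gripper_width: 0.0854
t 11.7 tcp [0.6186 0.1121 0.0551] yaw x -90.0 tilt 0.06 q [ 0.49  0.42 -0.28 -0.   -0.87  1.08] F [-0.2  0.9  0.2] M [ 0.01  0.01 -0.03] w 0.0854
shift cm tool axes [ 4.88 15.1  -8.47]
```

```bash
python3 -m crank '[0,0,-2,0,0,0, 0,0,-2.5,0,0,0, 0,0,-2,0,0,0, 0.6,1.5,0,0,0,0, 0.8,3,0,0,0,0, 0.9,3,0,0,0,0, 0.9,3,0,0,0,0, 0.8,2.6,0,0,0,0, 0.6,1.5,0,0,0,0, 0.25,0.5,0,0,0,0]'; python3 st.py 0.468 0.064 0.037
```

```text
time_s: 12.95
tcp_pos: [0.4673, 0.0636, 0.1203]
ee_rot: [0.0, -0.707, 0.707, -0.0]
ft_force: [1.7, 0.3, 0.5]
gripper_width: 0.0855
t 12.95 tcp [0.4673 0.0636 0.1203] yaw x -90.0 tilt 0.03 q [ 0.55  0.1  -0.55 -0.   -0.92  1.02] F [1.7 0.3 0.5] M [-0.01 -0.04 -0.01] w 0.0855
shift cm tool axes [-0.04 -0.07  8.33]
```

```bash
python3 -m crank '[0,-0.05,1,0,0,0, 0,0,2,0,0,0, 0,0,2,0,0,0, 0,0,1.5,0,0,0, 0,0,1,0,0,0, 0,0,0.5,0,0,0, 0,0,0.3,0,0,0, 0,0,0,0,0,0, 0,0,0,0,0,0, 0,0,0,0,0,0]'; python3 st.py 0.468 0.064 0.037; python3 -m crank '[0,0,0,0,0,0, 0,0,0,0,0,0, 0,0,0,0,0,0, 0,0,0,0,0,0, 0,0,0,0,0,0, 0,0,0,0,0,0, 0,0,0,0,0,0, 0,0,0,0,0,0, 0,0,0,0,0,0, 0,0,0,0,0,0]' -1;  python3 st.py; python3 - <<'E'
from plant import cams
import cv2
S=cams.read_camera("side")["color"]
cv2.imwrite("pics/g6.png",cv2.resize(S[110:270,160:320],None,fx=3.5,fy=3.5,interpolation=cv2.INTER_NEAREST)[:,:,::-1])
E
```

```text
time_s: 14.2
tcp_pos: [0.4687, 0.064, 0.0375]
ee_rot: [0.0, -0.707, 0.707, -0.0]
ft_force: [-0.0, 0.1, 0.1]
gripper_width: 0.0854
t 14.2 tcp [0.4687 0.064  0.0375] yaw x -90.0 tilt 0.05 q [ 0.55  0.22 -0.64  0.   -0.7   1.02] F [-0.   0.1  0.1] M [-0.02  0.02  0.02] w 0.0854
shift cm tool axes [0.   0.07 0.05]
time_s: 15.45
tcp_pos: [0.4688, 0.0641, 0.0373]
ee_rot: [0.0, -0.707, 0.707, -0.0]
ft_force: [-1.6, 1.3, 4.7]
gripper_width: 0.0192
t 15.45 tcp [0.4688 0.0641 0.0373] yaw x -90.0 tilt 0.04 q [ 0.55  0.22 -0.64  0.   -0.7   1.02] F [-1.6  1.3  4.7] M [ 0.6   0.19 -0.03] w 0.0192
```

View pics/g6.png

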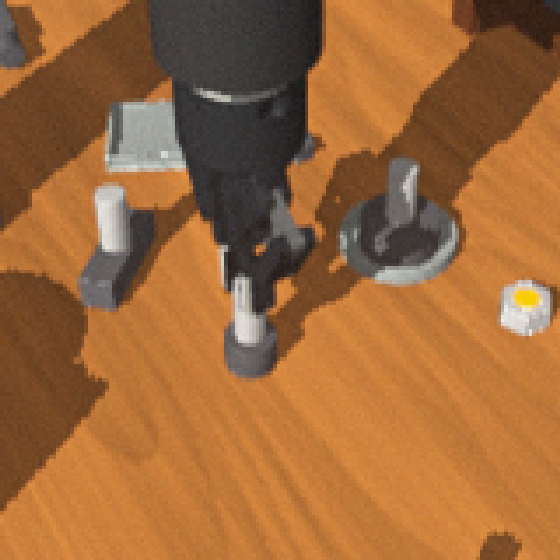

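The small round tool is held upright, and the large one stands in its tray at (400,230) in the crop. Lifting and crossing to the small tray.

```bash
python3 -m crank '[0,0,-0.3,0,0,0, 0,0,-0.7,0,0,0, 0,0,-1.3,0,0,0, 0,0,-1.7,0,0,0, 0,0,-1.7,0,0,0, 0,0,-1.6,0,0,0, 0.5,0,-1.3,0,0,0, 1,-0.2,-0.7,0,0,0, 2,-0.3,0,0,0,0, 3,-0.5,0,0,0,0]';python3 st.py .529 -.328 .13;  python3 -m crank '[3.5,-0.5,0,0,0,0, 4,-0.6,0,0,0,0, 4,-0.6,0,0,0,0, 4,-0.6,0,0,0,0, 4,-0.6,0,0,0,0, 4,-0.6,0,0,0,0, 3.5,-0.5,0,0,0,0, 2.5,-0.4,0,0,0,0, 1.5,-0.3,0,0,0,0, 1,-0.3,0,0,0,0]';python3 st.py .529 -.328 .043
```

```text
time_s: 16.75
tcp_pos: [0.4783, -0.002, 0.1302]
ee_rot: [0.0, 0.707, -0.707, -0.0]
ft_force: [0.0, 0.2, -2.6]
gripper_width: 0.0191
t 16.75 tcp [ 0.4783 -0.002   0.1302] yaw x -90.0 tilt 0.01 q [ 0.41  0.1  -0.52 -0.   -0.95  1.16] F [ 0.   0.2 -2.6] M [-0.02 -0.1   0.03] w 0.0191
shift cm tool axes [ 3.26e+01 -5.07e+00  1.00e-02]
time_s: 18.0
tcp_pos: [0.5278, -0.3219, 0.1297]
ee_rot: [-0.0, -0.707, 0.708, 0.0]
ft_force: [-0.1, 0.5, -4.1]
gripper_width: 0.0195
t 18.0 tcp [ 0.5278 -0.3219  0.1297] yaw x -90.1 tilt 0.05 q [-0.23  0.33 -0.23 -0.   -1.02  1.8 ] F [-0.1  0.5 -4.1] M [-0.01 -0.07  0.01] w 0.0195
shift cm tool axes [ 0.61 -0.13  8.67]
```

```bash
python3 -m crank '[0.3,-0.1,0.5,0,0,0, 0.25,0,1.5,0,0,0, 0,0,1.5,0,0,0, 0,0,1.5,0,0,0, 0,0,1.2,0,0,0, 0,0,0.9,0,0,0, 0,0,0.6,0,0,0, 0,0,0.5,0,0,0, 0,0,0.3,0,0,0, 0,0,0.1,0,0,0]'; python3 st.py .529 -.328 .0423; python3 - <<'E'
from plant import cams
import cv2
S=cams.read_camera("side")["color"]
cv2.imwrite("pics/g7.png",cv2.resize(S[224:384,280:440],None,fx=3.5,fy=3.5,interpolation=cv2.INTER_NEAREST)[:,:,::-1])
E
```

```text
time_s: 19.25
tcp_pos: [0.5292, -0.3267, 0.0441]
ee_rot: [0.0, -0.707, 0.707, -0.0]
ft_force: [-0.4, 0.1, -3.9]
gripper_width: 0.0192
t 19.25 tcp [ 0.5292 -0.3267  0.0441] yaw x -90.0 tilt 0.01 q [-0.24  0.42 -0.31  0.   -0.84  1.81] F [-0.4  0.1 -3.9] M [-0.01 -0.05 -0.03] w 0.0192
shift cm tool axes [0.13 0.02 0.18]
```

View pics/g7.png

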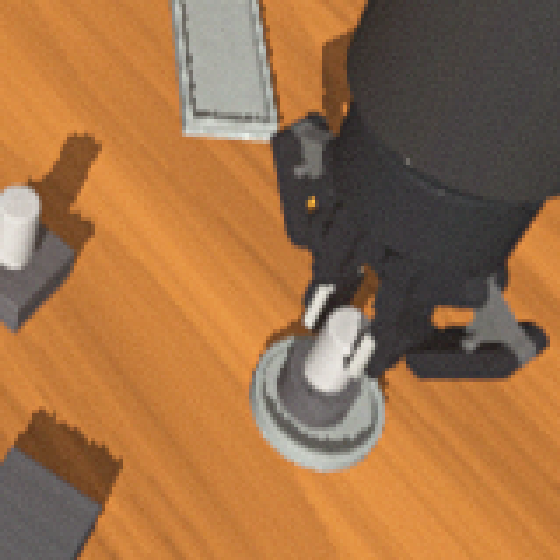

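The small round head is inside the rim of its tray, around (320,400) in the crop. Seating and releasing it.

```bash
python3 -m crank '[0,0,0.1,0,0,0, 0,0,0.05,0,0,0, 0,0,0.05,0,0,0, 0,0,0,0,0,0, 0,0,0,0,0,0, 0,0,0,0,0,0, 0,0,0,0,0,0, 0,0,0,0,0,0, 0,0,0,0,0,0, 0,0,0,0,0,0]'; python3 -m crank '[0,0,0,0,0,0, 0,0,0,0,0,0, 0,0,0,0,0,0, 0,0,0,0,0,0, 0,0,0,0,0,0, 0,0,0,0,0,0, 0,0,0,0,0,0, 0,0,0,0,0,0, 0,0,-0.3,0,0,0, 0,0,-1,0,0,0]' 1; python3 st.py 0.4393 -0.1915 0.12
```

```text
time_s: 20.55
tcp_pos: [0.5294, -0.3267, 0.0424]
ee_rot: [0.0, -0.707, 0.707, -0.0]
ft_force: [-0.1, 2.0, 5.1]
gripper_width: 0.0192
time_s: 21.8
tcp_pos: [0.5288, -0.3265, 0.0551]
ee_rot: [-0.0, -0.707, 0.707, 0.0]
ft_force: [0.3, -0.0, 0.0]
gripper_width: 0.0853
t 21.8 tcp [ 0.5288 -0.3265  0.0551] yaw x -90.0 tilt 0.06 q [-0.24  0.41 -0.3  -0.   -0.87  1.81] F [ 0.3 -0.   0. ] M [-0.04  0.01  0.01] w 0.0853
shift cm tool axes [-13.5    8.97  -6.48]
```

```bash
python3 -m crank '[0,0,-2,0,0,0, 0,0,-2.5,0,0,0, 0,0,-2,0,0,0, -1.5,1,0,0,0,0, -2.5,1.8,0,0,0,0, -2.5,1.8,0,0,0,0, -2.5,1.8,0,0,0,0, -2.5,1.5,0,0,0,0, -1.5,0.8,0,0,0,0, -0.5,0.3,0,0,0,0]'; python3 st.py 0.4395 -0.191 0.037
```

```text
time_s: 23.05
tcp_pos: [0.439, -0.1908, 0.1203]
ee_rot: [-0.0, 0.707, -0.707, 0.0]
ft_force: [0.3, 0.2, 0.5]
gripper_width: 0.0856
t 23.05 tcp [ 0.439  -0.1908  0.1203] yaw x -90.0 tilt 0.03 q [ 0.    0.12 -0.53  0.   -0.92  1.57] F [0.3 0.2 0.5] M [-0.02 -0.01  0.02] w 0.0856
shift cm tool axes [ 0.02 -0.05  8.33]
```

```bash
python3 -m crank '[0,0,1,0,0,0, 0,0,2,0,0,0, 0,0,2,0,0,0, 0,0,1.5,0,0,0, 0,0,1,0,0,0, 0,0,0.5,0,0,0, 0,0,0.3,0,0,0, 0,0,0,0,0,0, 0,0,0,0,0,0, 0,0,0,0,0,0]'; python3 -m crank '[0,0,0,0,0,0, 0,0,0,0,0,0, 0,0,0,0,0,0, 0,0,0,0,0,0, 0,0,0,0,0,0, 0,0,0,0,0,0, 0,0,0,0,0,0, 0,0,0,0,0,0, 0,0,0,0,0,0, 0,0,0,0,0,0]' -1;  python3 st.py; python3 - <<'E'
from plant import cams
import cv2
S=cams.read_camera("side")["color"]
cv2.imwrite("pics/g8.png",cv2.resize(S[204:384,210:420],None,fx=3,fy=3,interpolation=cv2.INTER_NEAREST)[:,:,::-1])
E
```

```text
time_s: 24.3
tcp_pos: [0.4395, -0.1916, 0.0375]
ee_rot: [0.0, -0.707, 0.707, -0.0]
ft_force: [0.1, -1.0, -0.1]
gripper_width: 0.0855
time_s: 25.55
tcp_pos: [0.4394, -0.1915, 0.0373]
ee_rot: [0.0, -0.707, 0.707, -0.0]
ft_force: [-1.3, 2.0, 6.6]
gripper_width: 0.0193
t 25.55 tcp [ 0.4394 -0.1915  0.0373] yaw x -90.0 tilt 0.02 q [ 0.    0.23 -0.63 -0.   -0.71  1.57] F [-1.3  2.   6.6] M [1.13 0.46 0.02] w 0.0193
```

View pics/g8.png

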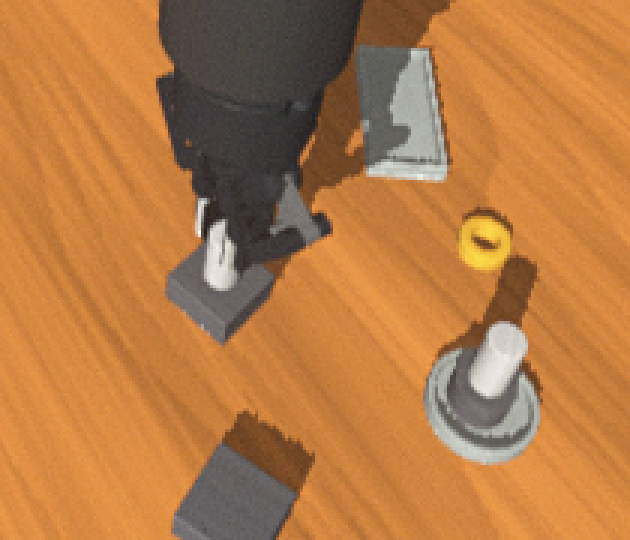

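```bash
python3 -m crank '[0,0,-0.3,0,0,0, 0,0,-0.7,0,0,0, 0,0,-1.3,0,0,0, 0,0,-1.7,0,0,0, 0,0,-1.7,0,0,0.08, 0,0,-1.6,0,0,0.13, 0,0,-1.3,0,0,0.13, 0,0,-0.7,0,0,0.13, 0,0,0,0,0,0.13, 0,0,0,0,0,0.114]';python3 st.py .519 .3205 .13
```

```text
time_s: 26.85
tcp_pos: [0.4391, -0.1915, 0.1309]
ee_rot: [0.0, -0.413, 0.911, -0.0]
ft_force: [-0.4, 0.1, -6.2]
gripper_width: 0.0193
t 26.85 tcp [ 0.4391 -0.1915  0.1309] yaw x -131.2 tilt 0.04 q [ 0.    0.1  -0.52 -0.   -0.95  0.85] F [-0.4  0.1 -6.2] M [-0.03  0.06  0.05] w 0.0193
shift cm tool axes [-43.79  27.71   0.11]
```

```bash
python3 -m crank '[-0.8,0.5,0,0,0,0, -1.6,1,0,0,0,0, -2.4,1.5,0,0,0,0, -3,1.9,0,0,0,0, -3,1.9,0,0,0,0, -3,1.9,0,0,0,0, -3,1.9,0,0,0,0, -3,1.9,0,0,0,0, -3,1.9,0,0,0,0, -3,1.9,0,0,0,0]';python3 st.py .519 .3205 .13
```

```text
time_s: 28.1
tcp_pos: [0.485, 0.1118, 0.1305]
ee_rot: [0.0, -0.417, 0.909, 0.0]
ft_force: [1.5, -0.3, -6.1]
gripper_width: 0.0192
t 28.1 tcp [0.485  0.1118 0.1305] yaw x -130.8 tilt 0.02 q [ 0.62  0.14 -0.48 -0.   -0.95  0.24] F [ 1.5 -0.3 -6.1] M [-0.07 -0.14 -0.02] w 0.0192
shift cm tool axes [-18.03  11.05   0.06]
```

```bash
python3 -m crank '[-2.5,1.5,0,0,0,0, -2.5,1.6,0,0,0,0, -2.5,1.6,0,0,0,0, -2.5,1.5,0,0,0,0, -2.5,1.5,0,0,0,0, -2,1.2,0,0,0,0, -1.3,0.8,0,0,0,0, -0.7,0.4,0,0,0,0, -0.3,0.2,0,0,0,0, 0,0,0,0,0,0]';python3 st.py .519 .3205 .043;  python3 - <<'E'
from plant import cams
import cv2
S=cams.read_camera("side")["color"]
cv2.imwrite("pics/g9.png",cv2.resize(S[50:230,120:330],None,fx=3,fy=3,interpolation=cv2.INTER_NEAREST)[:,:,::-1])
E
```

```text
time_s: 29.35
tcp_pos: [0.5175, 0.3041, 0.1301]
ee_rot: [-0.0, -0.415, 0.91, -0.0]
ft_force: [0.9, -0.6, -5.6]
gripper_width: 0.0191
t 29.35 tcp [0.5175 0.3041 0.1301] yaw x -131.0 tilt 0.02 q [ 0.86  0.3  -0.27 -0.   -1.01 -0.  ] F [ 0.9 -0.6 -5.6] M [-0.07  0.03  0.03] w 0.0191
shift cm tool axes [-1.34  0.96  8.71]
```

View pics/g9.png

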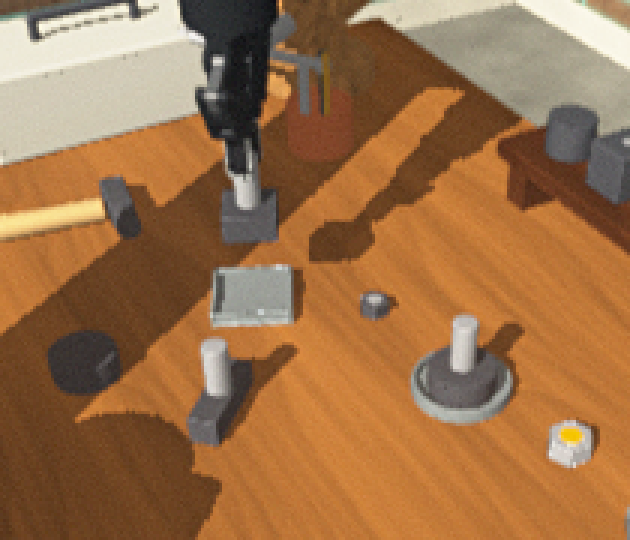

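The square head, at (250,215) in the crop, is aligned with its tray at (253,295). It still needs 1.3 cm and 1 cm in the horizontal tool axes before going down.

```bash
python3 -m crank '[-0.5,0.4,0,0,0,0, -0.5,0.4,0.5,0,0,0, -0.35,0.15,1.3,0,0,0, 0,0,1.6,0,0,0, 0,0,1.6,0,0,0, 0,0,1.3,0,0,0, 0,0,1,0,0,0, 0,0,0.7,0,0,0, 0,0,0.4,0,0,0, 0,0,0.2,0,0,0]'; python3 st.py .519 .3205 .0423; python3 - <<'E'
from plant import cams
import cv2
S=cams.read_camera("side")["color"]
cv2.imwrite("pics/g10.png",cv2.resize(S[80:200,140:300],None,fx=4,fy=4,interpolation=cv2.INTER_NEAREST)[:,:,::-1])
E
```

```text
time_s: 30.65
tcp_pos: [0.5194, 0.321, 0.0442]
ee_rot: [0.0, -0.415, 0.91, 0.0]
ft_force: [0.2, 1.1, -6.1]
gripper_width: 0.0193
t 30.65 tcp [0.5194 0.321  0.0442] yaw x -131.0 tilt 0.02 q [ 0.87  0.4  -0.33  0.   -0.83 -0.02] F [ 0.2  1.1 -6.1] M [-0.03  0.05 -0.01] w 0.0193
shift cm tool axes [ 0.07 -0.01  0.19]
```

View pics/g10.png

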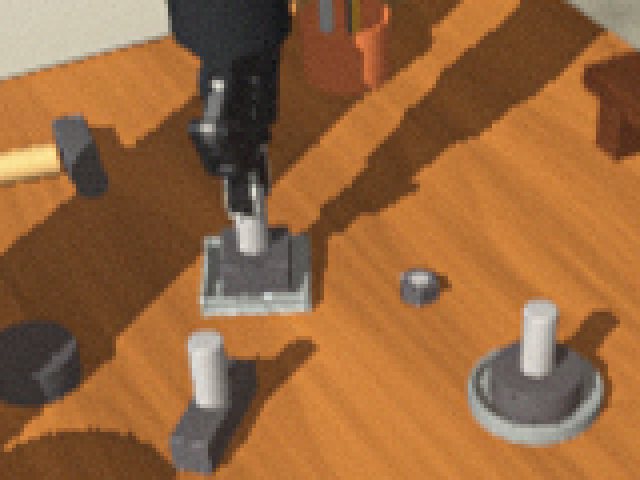

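```bash
python3 -m crank '[0,0,0.1,0,0,0, 0,0,0.05,0,0,0, 0,0,0.05,0,0,0, 0,0,0,0,0,0, 0,0,0,0,0,0, 0,0,0,0,0,0, 0,0,0,0,0,0, 0,0,0,0,0,0, 0,0,0,0,0,0, 0,0,0,0,0,0]'; python3 -m crank '[0,0,0,0,0,0, 0,0,0,0,0,0, 0,0,0,0,0,0, 0,0,0,0,0,0, 0,0,0,0,0,0, 0,0,0,0,0,0, 0,0,0,0,0,0, 0,0,0,0,0,0, 0,0,-0.3,0,0,0, 0,0,-1,0,0,0]' 1; python3 st.py 0.4288 0.191 0.12
```

```text
time_s: 31.95
tcp_pos: [0.5196, 0.3212, 0.0424]
ee_rot: [0.0, -0.415, 0.91, 0.0]
ft_force: [0.0, 0.5, 0.5]
gripper_width: 0.0191
time_s: 33.2
tcp_pos: [0.519, 0.3206, 0.0551]
ee_rot: [-0.001, -0.415, 0.91, -0.0]
ft_force: [-1.2, -0.4, -0.1]
gripper_width: 0.0855
t 33.2 tcp [0.519  0.3206 0.0551] yaw x -131.0 tilt 0.06 q [ 0.87  0.39 -0.32 -0.   -0.86 -0.02] F [-1.2 -0.4 -0.1] M [-0.    0.01  0.  ] w 0.0855
shift cm tool axes [15.71 -1.68 -6.47]
```

```bash
python3 -m crank '[0,0,-2,0,0,0, 0,0,-2.5,0,0,0, 0,0,-2,0,0,0, 1,-0.1,0,0,0,0, 2.5,-0.3,0,0,0,0, 3.2,-0.4,0,0,0,0, 3.2,-0.4,0,0,0,0, 3,-0.3,0,0,0,0, 2,-0.2,0,0,0,0, 0.8,0,0,0,0,0]'; python3 st.py 0.4288 0.191 0.037; python3 - <<'E'
from h import *
c=dict(np.load("top0.npz")); a=c["color"][:,:,::-1]; hsv=cv2.cvtColor(a,cv2.COLOR_BGR2HSV)
for lo,hi in((80,140),(95,140),(50,150)):
    m=(hsv[:,:,1]<70)&(hsv[:,:,2]>lo)&(hsv[:,:,2]<hi); w=np.zeros_like(m); w[200:242,163:206]=1
    v,u=np.nonzero(m&w); W=np.array([ray(c,x,y,.026) for x,y in zip(u,v)],np.float32)*1000
    d=cv2.fitLine(W,cv2.DIST_HUBER,0,.01,.01).ravel(); r=cv2.minAreaRect(W)
    print(len(W),np.degrees(np.arctan2(d[1],d[0])),r)
E
```

```text
time_s: 34.45
tcp_pos: [0.4286, 0.1904, 0.1202]
ee_rot: [0.0, -0.415, 0.91, 0.0]
ft_force: [0.6, -0.0, -0.9]
gripper_width: 0.0855
t 34.45 tcp [0.4286 0.1904 0.1202] yaw x -131.0 tilt 0.02 q [ 0.84  0.1  -0.55 -0.   -0.92  0.02] F [ 0.6 -0.  -0.9] M [ 0.05 -0.03 -0.01] w 0.0855
shift cm tool axes [-0.05  0.03  8.32]
265 50.883522 ((429.35284423828125, 191.6662139892578), (85.6446533203125, 25.347347259521484), 44.20881271362305)
214 50.86811 ((428.8101501464844, 191.48141479492188), (83.46720886230469, 24.594167709350586), 44.38945388793945)
407 43.543797 ((430.04425048828125, 191.00918579101562), (85.61094665527344, 27.756534576416016), 44.63593292236328)
```

```bash
python3 -m crank '[-0.05,0,1,0,0,0, 0,0,2,0,0,0, 0,0,2,0,0,0, 0,0,1.5,0,0,0, 0,0,1,0,0,0, 0,0,0.5,0,0,0, 0,0,0.3,0,0,0, 0,0,0,0,0,0, 0,0,0,0,0,0, 0,0,0,0,0,0]'; python3 -m crank '[0,0,0,0,0,0, 0,0,0,0,0,0, 0,0,0,0,0,0, 0,0,0,0,0,0, 0,0,0,0,0,0, 0,0,0,0,0,0, 0,0,0,0,0,0, 0,0,0,0,0,0, 0,0,0,0,0,0, 0,0,0,0,0,0]' -1;  python3 st.py; python3 - <<'E'
from plant import cams
import cv2
S=cams.read_camera("side")["color"]
cv2.imwrite("pics/g11.png",cv2.resize(S[80:230,120:320],None,fx=3,fy=3,interpolation=cv2.INTER_NEAREST)[:,:,::-1])
E
```

```text
time_s: 35.7
tcp_pos: [0.4297, 0.1918, 0.0375]
ee_rot: [0.0, -0.415, 0.91, 0.0]
ft_force: [0.3, 0.0, 1.0]
gripper_width: 0.0853
time_s: 36.95
tcp_pos: [0.4302, 0.1922, 0.0375]
ee_rot: [0.001, -0.415, 0.91, 0.0]
ft_force: [5.1, 3.8, 3.2]
gripper_width: 0.0193
t 36.95 tcp [0.4302 0.1922 0.0375] yaw x -130.9 tilt 0.09 q [ 0.84  0.22 -0.65  0.   -0.7   0.02] F [5.1 3.8 3.2] M [ 1.34 -1.33 -0.03] w 0.0193
```

View pics/g11.png

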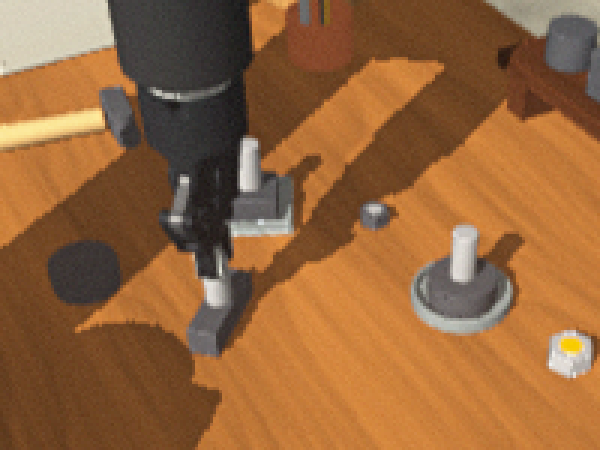

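```bash
python3 -m crank '[0,0,-0.3,0,0,0, 0,0,-0.7,0,0,0, 0,0,-1.3,0,0,0, 0,0,-1.7,0,0,0, 0,0,-1.7,0,0,-0.03, 0,0,-1.6,0,0,-0.05, 0,0,-1.3,0,0,-0.05, 0,0,-0.7,0,0,-0.043, 0,0,0,0,0,0, 0,0,0,0,0,0]';python3 st.py .635 -.1375 .13
```

```text
time_s: 38.25
tcp_pos: [0.4291, 0.1913, 0.13]
ee_rot: [-0.0, -0.492, 0.871, 0.0]
ft_force: [-0.5, 0.2, -6.2]
gripper_width: 0.019
t 38.25 tcp [0.4291 0.1913 0.13  ] yaw x -121.1 tilt 0.03 q [ 0.84  0.09 -0.54 -0.   -0.94  0.19] F [-0.5  0.2 -6.2] M [-0.01  0.02  0.03] w 0.019
shift cm tool axes [ 1.751e+01 -3.462e+01 -1.000e-02]
```

```bash
python3 -m crank '[0.4,-0.8,0,0,0,0, 0.9,-1.8,0,0,0,0, 1.4,-2.7,0,0,0,0, 1.5,-3,0,0,0,0, 1.5,-3,0,0,0,0, 1.5,-3,0,0,0,0, 1.5,-3,0,0,0,0, 1.5,-3,0,0,0,0, 1.5,-3,0,0,0,0, 1.5,-3,0,0,0,0]';python3 st.py .635 -.1375 .13
```

```text
time_s: 39.5
tcp_pos: [0.587, -0.0588, 0.1294]
ee_rot: [-0.001, -0.492, 0.871, 0.0]
ft_force: [-0.4, 1.0, -6.0]
gripper_width: 0.0191
t 39.5 tcp [ 0.587  -0.0588  0.1294] yaw x -121.1 tilt 0.08 q [ 0.23  0.28 -0.29 -0.   -1.    0.8 ] F [-0.4  1.  -6. ] M [ 0.09 -0.05  0.03] w 0.0191
shift cm tool axes [ 4.26 -8.17 -0.06]
```

```bash
python3 -m crank '[1.3,-2.5,0,0,0,0, 1.2,-2.3,0,0,0,0, 0.9,-1.8,0,0,0,0, 0.6,-1.1,0,0,0,0, 0.3,-0.5,0,0,0,0, 0,0,0,0,0,0, 0,0,0,0,0,0, 0,0,0,0,0,0, 0,0,0,0,0,0, 0,0,0,0,0,0]';python3 st.py .635 -.1375 .043; python3 - <<'E'
from plant import cams
import cv2
S=cams.read_camera("side")["color"]
cv2.imwrite("pics/g12.png",cv2.resize(S[130:290,250:450],None,fx=3,fy=3,interpolation=cv2.INTER_NEAREST)[:,:,::-1])
E
```

```text
time_s: 40.75
tcp_pos: [0.6348, -0.1361, 0.1302]
ee_rot: [0.0, -0.492, 0.87, -0.0]
ft_force: [-0.1, 0.6, -6.0]
gripper_width: 0.019
t 40.75 tcp [ 0.6348 -0.1361  0.1302] yaw x -121.0 tilt 0.0 q [ 0.09  0.37 -0.15  0.   -1.04  0.94] F [-0.1  0.6 -6. ] M [-0.04 -0.04 -0.04] w 0.019
shift cm tool axes [ 0.12 -0.09  8.72]
```

View pics/g12.png

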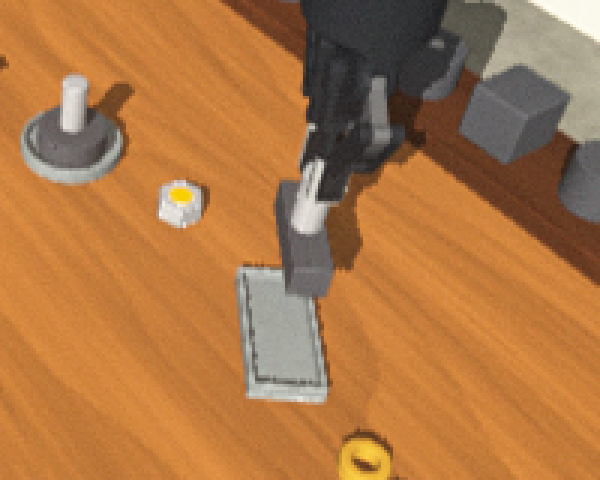

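The bar head at (305,245) in the crop runs parallel to its tray at (283,335). Lowering it.

```bash
python3 -m crank '[0.1,-0.1,0.6,0,0,0, 0,0,1.4,0,0,0, 0,0,1.6,0,0,0, 0,0,1.6,0,0,0, 0,0,1.2,0,0,0, 0,0,0.9,0,0,0, 0,0,0.7,0,0,0, 0,0,0.4,0,0,0, 0,0,0.2,0,0,0, 0,0,0,0,0,0]'; python3 st.py .635 -.1375 .0423; python3 - <<'E'
from plant import cams
import cv2
S=cams.read_camera("side")["color"]
cv2.imwrite("pics/g13.png",cv2.resize(S[130:290,250:450],None,fx=3,fy=3,interpolation=cv2.INTER_NEAREST)[:,:,::-1])
E
```

```text
time_s: 42.05
tcp_pos: [0.6354, -0.1376, 0.0443]
ee_rot: [0.0, -0.492, 0.871, -0.0]
ft_force: [0.2, 0.3, -4.9]
gripper_width: 0.0192
t 42.05 tcp [ 0.6354 -0.1376  0.0443] yaw x -121.0 tilt 0.02 q [ 0.09  0.46 -0.24  0.   -0.87  0.94] F [ 0.2  0.3 -4.9] M [-0.01 -0.01  0.03] w 0.0192
shift cm tool axes [0.01 0.04 0.2 ]
```

View pics/g13.png

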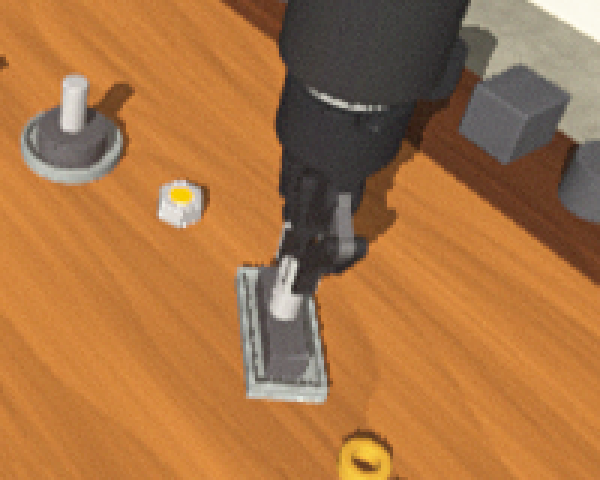

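```bash
python3 -m crank '[0,0,0.1,0,0,0, 0,0,0.05,0,0,0, 0,0,0.05,0,0,0, 0,0,0,0,0,0, 0,0,0,0,0,0, 0,0,0,0,0,0, 0,0,0,0,0,0, 0,0,0,0,0,0, 0,0,0,0,0,0, 0,0,0,0,0,0]'; python3 -m crank '[0,0,0,0,0,0, 0,0,0,0,0,0, 0,0,0,0,0,0, 0,0,0,0,0,0, 0,0,0,0,0,0, 0,0,0,0,0,0, 0,0,0,0,0,0, 0,0,0,0,0,0, 0,0,-0.3,0,0,0, 0,0,-1,0,0,0]' 1;python3 -m crank '[0,0,-2,0,0,0, 0,0,-2.5,0,0,0, 0,0,-2.5,0,0,0, 0,0,-2.5,0,0,0, 0,0,-2,0,0,0, 0,0,-1,0,0,0, 0,0,0,0,0,0, 0,0,0,0,0,0, 0,0,0,0,0,0, 0,0,0,0,0,0]'; python3 st.py .43 0 .18
```

```text
time_s: 43.35
tcp_pos: [0.6356, -0.1376, 0.0425]
ee_rot: [0.0, -0.492, 0.871, -0.0]
ft_force: [1.0, 2.1, 3.7]
gripper_width: 0.0193
time_s: 44.6
tcp_pos: [0.6348, -0.1376, 0.0551]
ee_rot: [-0.001, -0.492, 0.871, 0.0]
ft_force: [-0.4, 0.1, -0.7]
gripper_width: 0.0855
time_s: 45.85
tcp_pos: [0.635, -0.1376, 0.1794]
ee_rot: [-0.0, -0.492, 0.871, 0.0]
ft_force: [-0.1, -0.3, 0.5]
gripper_width: 0.0854
t 45.85 tcp [ 0.635  -0.1376  0.1794] yaw x -121.0 tilt 0.06 q [ 0.09  0.34 -0.09 -0.   -1.15  0.94] F [-0.1 -0.3  0.5] M [-0.04  0.02 -0.04] w 0.0854
shift cm tool axes [-1.22 24.66 -0.04]
```

Moving back so the top view is clear, then a final check.

```bash
python3 -m crank '[0,1,0,0,0,0, 0,2,0,0,0,0, 0,3,0,0,0,0, 0,3,0,0,0,0, 0,3,0,0,0,0, 0,3,0,0,0,0, 0,3,0,0,0,0, 0,2,0,0,0,0, 0,1,0,0,0,0, 0,0,0,0,0,0]'; python3 st.py; python3 - <<'E'
from plant import cams
import cv2
for n in("top","side"):
    S=cams.read_camera(n)["color"]
    cv2.imwrite(f"pics/{n}_end.png",cv2.resize(S,(768,576),interpolation=cv2.INTER_NEAREST)[:,:,::-1])
E
```

```text
time_s: 47.1
tcp_pos: [0.4554, -0.029, 0.1804]
ee_rot: [0.0, -0.493, 0.87, -0.0]
ft_force: [0.6, -1.1, 0.8]
gripper_width: 0.0854
t 47.1 tcp [ 0.4554 -0.029   0.1804] yaw x -121.0 tilt 0.05 q [ 0.37  0.01 -0.49  0.   -1.06  0.66] F [ 0.6 -1.1  0.8] M [-0.03 -0.04  0.02] w 0.0854
```

View pics/top_end.png

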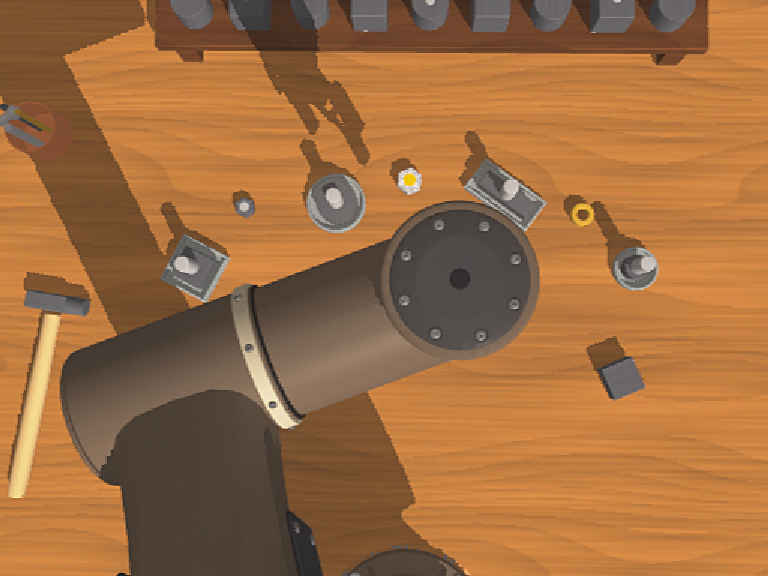

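View pics/side_end.png

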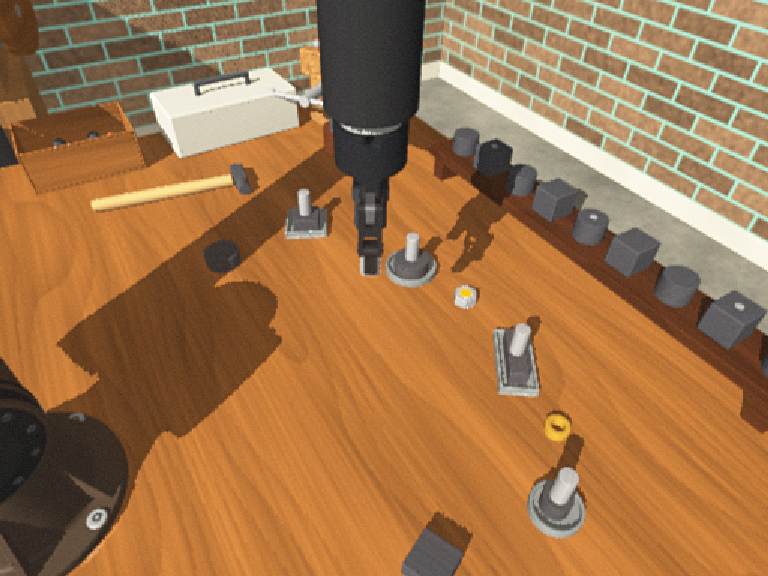

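All four tools stand upright inside their trays, and both blanks are in their places. I'll put numbers on it before handing in.

```bash
python3 - <<'E'
from h import *
from plant import cams
x=cams.read_camera("top"); c=dict(fov=x["fov_y"],cx=x["cx"],cy=x["cy"],E=x["extrinsics"]); a=x["color"][:,:,::-1]
hsv=cv2.cvtColor(np.ascontiguousarray(a),cv2.COLOR_BGR2HSV)
for n,(P,sz) in dict(large=((.6197,.113),0),small=((.529,-.328),0),square=((.519,.3205),0),bar=((.635,-.137),0)).items():
    u=proj(c,(*P,.077)).astype(int); w=np.zeros(a.shape[:2],bool); w[u[1]-9:u[1]+9,u[0]-9:u[0]+9]=1
    b=((hsv[:,:,2]>165)&(hsv[:,:,1]<70)&w).astype(np.uint8); k,l,st,ce=cv2.connectedComponentsWithStats(b); i=1+np.argmax(st[1:,4])
    print(n,"shank top",ray(c,*ce[i],.077).round(4),"area",st[i,4],"off mm",((ray(c,*ce[i],.077)-P)*1000).round(1))
m=((hsv[:,:,1]<70)*255).astype(np.uint8); k,l,st,ce=cv2.connectedComponentsWithStats(m)
for i in range(1,k):
    if abs(ce[i]-[413.7,251.4]).max()<6: print("blank sq",ce[i],"was 413.7 251.4")
xs=cams.read_camera("side"); d=dict(np.load("side0.npz"))
h=cv2.cvtColor(np.ascontiguousarray(xs["color"][:,:,::-1]),cv2.COLOR_BGR2HSV); h0=cv2.cvtColor(np.ascontiguousarray(d["color"][:,:,::-1]),cv2.COLOR_BGR2HSV)
for hh in(h0,h):
    w=np.zeros(hh.shape[:2],bool); w[150:190,125:172]=1; v,u=np.nonzero((hh[:,:,1]<70)&w); print("blank round side",u.mean(),v.mean(),len(u))
E
```

```text
large shank top [0.6155 0.1087] area 105 off mm [-4.2 -4.3]
small shank top [ 0.5315 -0.3252] area 122 off mm [2.5 2.8]
square shank top [0.5173 0.317 ] area 105 off mm [-1.7 -3.5]
bar shank top [ 0.6339 -0.1377] area 104 off mm [-1.1 -0.7]
blank sq [413.71908127 251.45053004] was 413.7 251.4
blank round side 147.7051282051282 170.43589743589743 390
blank round side 147.7012987012987 170.4233766233766 385
```

```bash
python3 -c "
from plant import sign_off
print(sign_off())"
```

```text
the job is handed in; nothing more can be done
None
```

All four press tools are standing shank up in their matching trays, and I've handed the job in. I moved them in the order listed: large round, small round, square, bar. The square was turned about 41° and the bar about 10° to match their trays. The run took about 47 s of the 104 s allowed.

- **Placement:** in the last pictures every tool stands upright inside its rim. The top view puts the shank tops up to about 6 mm from the tray centres, with about 10 mm of play available. The large round tool is the furthest off, and part of that is the visible side of the shank biasing the measurement.
- **Seating:** at each set-down the wrist stopped carrying the tool's weight once it was lowered the last 2 mm, so the tools are on the tray floors. The wrist force read at the end of each move never passed about 9 N.
- **Blanks:** both are where they started, unmoved to within 0.1 pixel.
- **Gripper:** it is open and clear, about 18 cm above the bench.
- **Disagreements:** closed on the 22 mm shanks, the gripper read about 19 mm. With the fingers open, the side picture showed their tips roughly 10–25 mm higher than I expected. Every grasp held all the same.

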